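# Hang the marking template on the rail with the S-hook

### The job

Take the S-hook off the rail by its orange grip, feel its lower arm gently through the hanging eye in the template's bar from the rail side, lift the template out of the sprung stand with the hook, and hang hook and template back on the rail, left hanging still. Never push hard on the template or the rail, do not touch it with the gripper, and leave the other things where they are.

Things in the scene. Friction and masses are not known exactly. Their poses are not given: they have to be found in the camera images.
- hook: Steel S-hook, 5 mm wire, hanging on the rail. Origin: seat inside the top of the upper bow. It lies in its own y-z plane, z up. Bow: inner radius 13.5 mm, open to +y and below; wire goes on from (y -16, z -13.5) mm slantwise to (16, -61), down to (16, -74), bend at (12, -78), then the lower arm rises 20 degrees to the tip at (-18.5, -67), pointing to -y. 60 g.
- hook_grip (a point): Middle of the S-hook's orange grip, 20.5 mm above the hook's origin. Grip 13 mm thick in hook x, 28 mm in y, 36 mm high. Pinch across x from above.
- bow_end (a point): Wire centre at the free end of the S-hook's upper bow: (0, 16, -13.5) mm in the hook's frame. The rail's bar passes under it into the bow.
- hook_tip (a point): Centre of the round end of the S-hook's lower arm: (0, -18.5, -67) mm in the hook's frame; wire radius 2.5 mm.
- template: Upright flat metal marking template, 3 mm thick in its y, about 130 g. Origin: middle of its lower edge. Blue plate 90 mm wide (x), 58 mm high, with a 34 x 24 mm window (not the eye); above it the grey hanger bar in the same plane. The +y face looks to the rail; the hook's arm enters there, towards -y.
- bar_middle (a point): Point of the template 73 mm above its origin: middle of the hanger bar's track. Bar 96 mm wide (x), z 58 to 88 mm, 3 mm thick. The eye, 9 mm wide and 13 mm high, is its only hole, centre at this height. The bar slides stiffly (5 N) along x and was left up to 19 mm either side of here: the eye's x is not reported, it must be seen or felt for.
- stand: Fixed wooden stand 120 x 100 x 14 mm, origin: middle of its underside. Its grey slide holds the template in an 18 mm high slot, lower edge 20 mm above the bench, at stand y = +12 mm. The slide yields to -y up to 18 mm against a spring (1 N per 4 mm), then is hard. Two 12 mm uprights at x = +-38 mm, to 80 mm above the bench, back the template.
- rail: Fixed rail: 12 mm steel bar along its x, bar centre 200 mm above the bench, posts at x = +-88 mm on a board 200 x 56 x 14 mm. Origin: middle of the board's underside, under the bar. The hook's bow goes over the bar from the -y side, where the stand is.
- masking_tape: Bystander: roll of masking tape, 100 mm across, 24 mm high, lying on the bench; leave it.
- sanding_block: Bystander: brown sanding block 62 x 102 x 30 mm; leave it.
- offcut_a: Bystander: light wood offcut 62 x 130 x 38 mm; leave it.
There are look-alikes about, which are no part of the job. There is more than one size of the stand; the job needs the larger.

How it is judged:
By the outcome, as a careful person would: the job done as asked, in the order asked, and still so for the second after the job is handed in, with the robot touching nothing.
It also fails if it takes over 72 s, if anything falls off the work surface, if the arm or the gripper's body presses on something with over 40 N, if the wrist force passes 120 N, or if a joint passes its speed limit or range.

### The arm

A 7-joint arm with a two-finger parallel gripper is mounted at the origin on a cart in front of the work surface, level with it; the furniture and walls round the work are solid. World frame = base frame: x ahead of the robot, y to its left, z up, the work surface at z = 0. Lengths are in m, angles in degrees, forces in N, time in s.
With the tool pointing down it reaches from about 0.425 to 0.875 m from the base axis. Payload 4.7 kg.
Tool frame: the origin (TCP) lies between the finger pads; the fingertips stand 8 mm ahead of it and the grasp point (between the pads) lies 11 mm behind it (env.tip_extent is the distance from the TCP to the fingertips, in m); z points along the fingers, y is the line along which they close (so a half turn about z gives the same grasp; the last joint's range is limited). The gripper opens to 87 mm and grips with 3 to 60 N. Pads are 19 mm wide; open, the fingers measure 117 mm over their backs; the gripper's body (75 mm by 190 mm) begins 51 mm behind the grasp point.
Start: joints at [77.642, 18.392, -4.016, 83.108, 1.295, 78.541, -3.26], TCP at [0.148, -0.633, 0.204] pointing down, gripper open.
Joint ranges: [-163.93, 163.93], [-17.29, 119.83], [-79.2, 71.16], [3.27, 140.29], [-89.18, 269.18], [5.43, 117.66], [-154.24, 154.24]. Speed limits (degrees/s): [147.25, 147.25, 180, 180, 180, 180, 180].

### API

Orientations are given as [roll, pitch, yaw] about the fixed x, y, z axes, in that order (R = Rz(yaw) Ry(pitch) Rx(roll)).
In Python, from cell import sensors, vision, workorder, env gives the robot as it stands.
- The arm moves only by the tool drive_tool, never from a script. Its argument "moves" is a list of rows, each an object of numbers: "x", "y", "z": the shift along the tool's x, y, z in mm; "rx", "ry", "rz": the turn, a rotation vector about the tool's x, y, z in rad; "fingers": the closure, from -1 (fully open) to 1 (shut). In form: [{"x": .., "y": .., "z": .., "rx": .., "ry": .., "rz": .., "fingers": ..}, ...]. A call has 1 to 20 rows; each row is the pose to reach, as a shift and turn from the pose commanded when the call began, along the tool's axes at that moment; what a row does not reach only later rows make up. A row lasts 1/8 s, in which the tool goes at most 62.5 mm and 10.7 degrees, less where a joint would pass 70% of its speed; a pose out of reach is approached as far as the arm can. A call with a gripper value outside its range is refused whole. The fingers move at their own pace and stop on an object; "force" is the grip in N (left out, the last holds). Time passes only in rows, so rows that repeat a pose let the fingers close. It gives the time, the measured TCP pose, the force, the opening and the grip force at its end, in the units of the state.
- sensors.get_obs(): the state, without advancing time (a new reading comes with each control period).
- vision.read_camera(name): name is "scene" or "top" or "wrist"; returns a dict with "image" (420x560x3 uint8, red, green, blue), "fx", "fy", "cx", "cy" (pixels), "R" (3x3) and "t" (3): a world point X has camera coordinates R X + t. Camera axes: x right, y down, z forward; pixel columns grow to the right and rows downward; lengths in m; the calibration is good to about 2 mm. A picture is of the moment at which its call begins. There is no depth.
- workorder.sign_off(): hands the job in; it is judged then, once.
The state is a dict: "time_s": time; "qpos": joint angles; "joint_velocities": joint speeds; "effort": joint torques, N m; "tool_pos": TCP position; "tool_rot": TCP orientation; "force": force on the tool from outside, world axes, zero at the start; "wrist_torque": the same for the moment, N m; "grip_width": finger opening in m; "grasp_force": force on a finger pad.
Only numpy, scipy, OpenCV 4.12 (cv2) and the standard library are available. Lean on these libraries where they do the work, as an engineer would, in place of code of your own. Each camera call takes 0.05 s, during which the arm holds its last target. There are 200 camera calls.

## Working session

There is one attempt and no reset: what is moved stays moved. The work goes in short steps, Python scripts to look and compute and a tool call to move; the robot and the scene stay as the last step left them, time stands still between calls to the robot, and variables do not carry over. Pictures are saved under pics/ and viewed, at most 10 in all, crops included, and the job is handed in when it is done.

Besides the shell and the picture viewer there is one more tool, called after "Request:" as a command line: name --argument value ..., lists and objects as JSON in quotes. drive_tool: Moves the arm, as the interface text tells. Its arguments: {"type":"object","properties":{"moves":{"type":"array"},"force":{"type":"number"}},"required":["moves"]}

```bash
mkdir -p pics; ls; cat > h.py <<'E'
import numpy as np,cv2
from cell import sensors,vision,workorder,env
from scipy.spatial.transform import Rotation as Ro
def cam(n,save=None):
    c=vision.read_camera(n)
    if save: cv2.imwrite('pics/'+save,c['image'][:,:,::-1])
    return c
def proj(c,X):
    p=np.atleast_2d(X)@np.array(c['R']).T+np.array(c['t']); return np.c_[c['fx']*p[:,0]/p[:,2]+c['cx'],c['fy']*p[:,1]/p[:,2]+c['cy']]
def ray(c,u,v):
    R=np.array(c['R']);d=R.T@np.array([(u-c['cx'])/c['fx'],(v-c['cy'])/c['fy'],1]);return -R.T@np.array(c['t']),d
def onz(c,u,v,z):
    o,d=ray(c,u,v);return o+d*(z-o[2])/d[2]
E
python3 - <<'E'
from h import *
import pickle
a=cam('scene','s1.png');b=cam('top','t1.png')
pickle.dump((a,b),open('c1.pkl','wb'))
for c in(a,b): print(c['fx'],ray(c,280,210))
print(sensors.get_obs())
E
```

```text
pics
403.6460618984994 (array([0.17397185, 0.13026167, 0.7481139 ]), array([ 0.40447812, -0.63398705, -0.65918616]))
430.38960367419077 (array([ 0.45674085, -0.44413294,  1.17547539]), array([ 0.08240719, -0.00241391, -0.99669636]))
{'time_s': 0.1, 'qpos': array([77.64271382, 18.43596178, -4.01556283, 83.16775384,  1.29621381,
       78.54305994, -3.26080497]), 'joint_velocities': array([ 0.07296544, -0.04182727, -0.01855922, -0.10983317,  0.05580301,
       -0.00812426, -0.07971372]), 'effort': array([-2.74313470e-04, -4.92571020e+01, -4.05660588e-01, -3.13395703e+01,
       -6.39420468e-02,  3.94858432e-02,  8.54510813e-05]), 'tool_pos': array([ 0.14786166, -0.63240289,  0.20295931]), 'tool_rot': array([-1.79898528e+02,  6.74103768e-03,  1.31663502e+01]), 'force': array([0.6865925 , 0.0253092 , 0.40596488]), 'wrist_torque': array([ 0.02978929,  0.01866021, -0.02951866]), 'grasp_force': 0.0, 'grip_width': 0.08666922972480534}
```

View pics/s1.png

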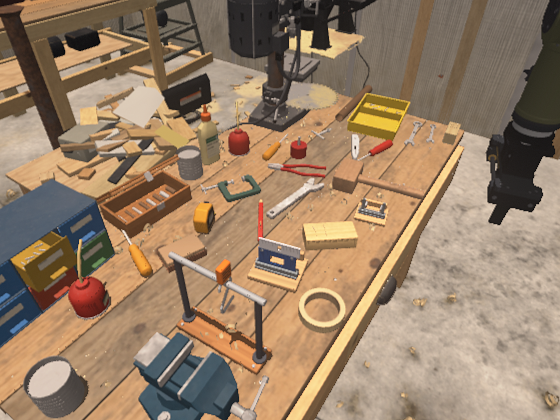

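View pics/t1.png

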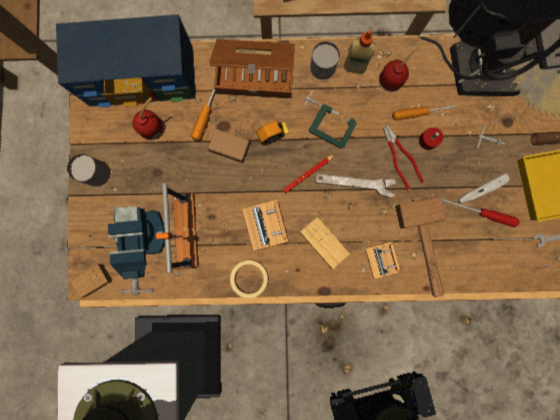

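The scene picture shows the rail at about (220,290) with the orange grip at (223,272). It also shows two stands: the larger at (277,262) and a smaller look-alike at (372,208). In the top view they are at (266,225) and (382,260). The larger one fits the description, so I'll confirm it in an enlarged crop.

```bash
python3 - <<'E'
from h import *
import pickle
a,b=pickle.load(open('c1.pkl','rb'))
A=a['image'][190:390,160:340,::-1];B=b['image'][170:290,150:330,::-1]
A=cv2.resize(A,None,fx=3,fy=3,interpolation=cv2.INTER_CUBIC)[:600]
cv2.imwrite('pics/s1c.png',A)
cv2.imwrite('pics/t1c.png',cv2.resize(B,None,fx=4.4,fy=4.4,interpolation=cv2.INTER_CUBIC))
print(np.round(b['R'],3),onz(b,266,225,.03),onz(b,382,260,.03),onz(b,165,237,.2))
E
```

```text
[[-0.021 -1.    -0.01 ]
 [-0.997  0.021 -0.073]
 [ 0.073  0.009 -0.997]] [ 0.51215799 -0.40875882  0.03      ] [ 0.41318406 -0.71342298  0.03      ] [ 0.48151683 -0.18424431  0.2       ]
```

View pics/s1c.png

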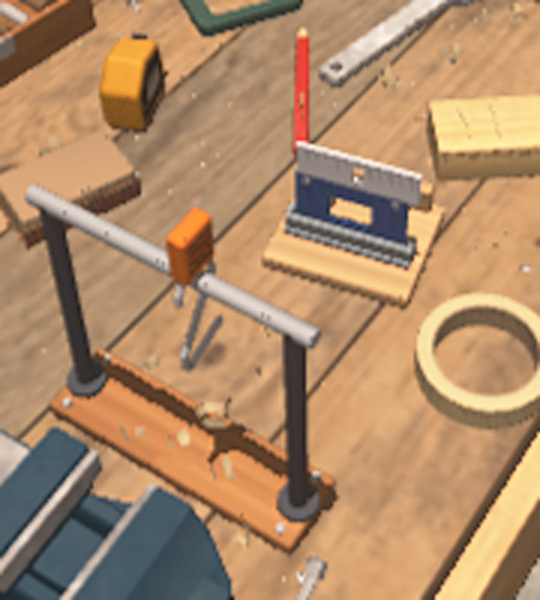

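View pics/t1c.png

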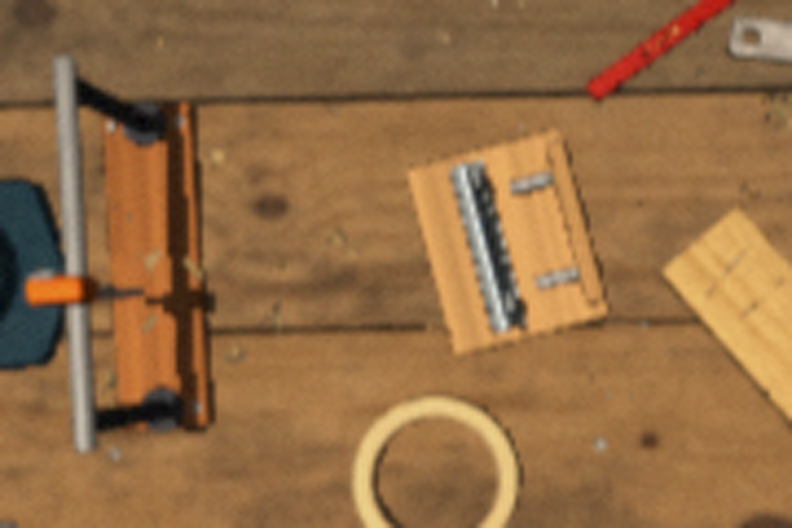

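The crops confirm the target: the larger stand is at top (266,225), with its blue template and grey bar. The eye shows at scene-crop (358,176), i.e. scene (279.3,248.7). The look-alike at top (382,260) is smaller. Next I fit the poses.

```bash
cat > fit.py <<'E'
from h import *
import pickle
from scipy.optimize import least_squares
a,b=pickle.load(open('c1.pkl','rb'))
S=lambda x,y:(160+(x+.5)/3-.5,190+(y+.5)/3-.5)
T=lambda x,y:(150+(x+.5)/4.4-.5,170+(y+.5)/4.4-.5)
def W(p,q):
    c,s=np.cos(p[2]),np.sin(p[2]); return np.array([p[0]+c*q[0]-s*q[1],p[1]+s*q[0]+c*q[1],q[2]])
def fit(obs,p0,sh):
    f=lambda p:np.concatenate([(proj(c,W(p,np.add(q,[p[3],0,0]) if m else q))[0]-uv) for c,uv,q,m in obs])
    r=least_squares(f,p0,loss='soft_l1'); print(np.round(r.x,4),np.rad2deg(r.x[2]));print(np.round(r.fun.reshape(-1,2),1).tolist());return r.x
h=.014
st=[(b,T(409,172),(.06,.05,h),0),(b,T(557,130),(.06,-.05,h),0),(b,T(607,315),(-.06,-.05,h),0),(b,T(457,353),(-.06,.05,h),0),
(a,S(264,255),(.06,.05,h),0),(a,S(407,295),(-.06,.05,h),0),(a,S(443,207),(-.06,-.05,h),0),
(a,S(298,141),(.048,.0135,.108),1),(a,S(420,176),(-.048,.0135,.108),1),(a,S(420,206),(-.048,.0135,.078),1),(a,S(297,172),(.048,.0135,.078),1),(a,S(358,176),(0,.0135,.093),1)]
p=fit(st,[.51,-.41,.22,0],1)
print('eye',W(p,(p[3],.012,.093)))
ra=[(b,T(64,60),(.1,0,.2),1),(b,T(85,448),(-.1,0,.2),1),(a,S(86,383),(.088,0,h),0),(a,S(298,502),(-.088,0,h),0),(b,T(145,122),(.088,0,h),0),(b,T(165,408),(-.088,0,h),0),(a,S(115,352),(.1,-.028,h),0),(a,S(293,548),(-.1,.028,h-.008),0),(a,S(52,400),(.1,.028,h),0)]
r=fit(ra,[.48,-.19,.03,0],1)
# grip blob
def orange(c,lo,hi):
    im=c['image'].astype(int);R,G,B=im[...,0],im[...,1],im[...,2]
    m=((R>170)&(R-G>70)&(B<90)); k=np.zeros_like(m);k[lo[1]:hi[1],lo[0]:hi[0]]=1;return m&k
uv=[]
for c,lo,hi in((a,(205,250),(245,295)),(b,(150,220),(185,250))):
    v,u=np.nonzero(orange(c,lo,hi));print(len(u),u.mean(),v.mean(),u.min(),u.max(),v.min(),v.max());uv.append((c,u.mean(),v.mean()))
O=[ray(*t) for t in uv];A=np.c_[O[0][1],-O[1][1]];t=np.linalg.lstsq(A,O[1][0]-O[0][0],rcond=None)[0]
P,Q=O[0][0]+t[0]*O[0][1],O[1][0]+t[1]*O[1][1];print('grip',P,Q);
m=(P+Q)/2-np.array([r[0],r[1],0]);c,s=np.cos(r[2]),np.sin(r[2]);print('in rail',c*m[0]+s*m[1],-s*m[0]+c*m[1],m[2])
E
python3 fit.py
```

```text
[ 0.5149 -0.4048  0.2442 -0.0044] 13.988821452468608
[[-1.4, -0.9], [0.6, -1.0], [0.9, -0.3], [-0.9, 0.8], [-0.7, -0.1], [0.7, 1.4], [1.4, -0.4], [-0.1, 0.7], [0.3, 0.3], [-0.5, -0.4], [0.4, -0.3], [0.0, -0.7]]
eye [ 0.50770344 -0.39426342  0.093     ]
[ 5.044e-01 -1.881e-01  5.630e-02 -3.000e-04] 3.2250336322033624
[[-0.0, 0.2], [0.3, -0.3], [1.1, -1.0], [0.9, -0.2], [0.1, 0.3], [-0.4, 0.2], [-4.4, -2.7], [-0.1, 1.4], [-0.9, 0.6]]
104 222.32692307692307 265.61538461538464 215 229 259 272
247 175.31983805668017 234.76923076923077 156 184 220 249
grip [ 0.49969583 -0.20207947  0.21845523] [ 0.48561304 -0.21154923  0.21573667]
in rail -0.012769043115301273 -0.018048337622979714 0.21709594966637596
```

Request:
drive_tool --moves '[{"z":-50},{"z":-100},{"x":30,"y":-25,"z":-150,"rz":-0.1},{"x":65,"y":-55,"z":-177,"rz":-0.25},{"x":105,"y":-90,"z":-177,"rz":-0.4},{"x":145,"y":-122,"z":-177,"rz":-0.55},{"x":185,"y":-155,"z":-177,"rz":-0.7},{"x":225,"y":-188,"z":-177,"rz":-0.85},{"x":265,"y":-221,"z":-177,"rz":-1.0},{"x":305,"y":-255,"z":-177,"rz":-1.1},{"x":345,"y":-288,"z":-177,"rz":-1.2},{"x":385,"y":-321,"z":-177,"rz":-1.3},{"x":415,"y":-346,"z":-177,"rz":-1.37},{"x":425,"y":-355,"z":-177,"rz":-1.396},{"x":425,"y":-355,"z":-177,"rz":-1.396},{"x":425,"y":-355,"z":-177,"rz":-1.396}]' --force 25

```text
invalid input at $.moves[0]: expected keys x, y, z, rx, ry, rz, fingers
```

```bash
python3 - <<'E'
from h import *
import pickle
c=cam('wrist','w1.png');pickle.dump(c,open('w1.pkl','wb'))
o=sensors.get_obs();print(o['tool_pos'],o['tool_rot'],o['force'],o['qpos'],c['fx'],ray(c,280,210))
E
```

```text
[ 0.14794531 -0.63250453  0.20313801] [-1.79919271e+02  4.34386924e-03  1.31699604e+01] [ 0.30634261 -0.6510009   0.56162869] [77.63910386 18.42884998 -4.01575347 83.15655694  1.29447047 78.54050559
 -3.26038666] 354.3183327846245 (array([ 0.22593468, -0.6136875 ,  0.38350466]), array([-0.28583541, -0.06988803, -0.95574859]))
```

View pics/w1.png

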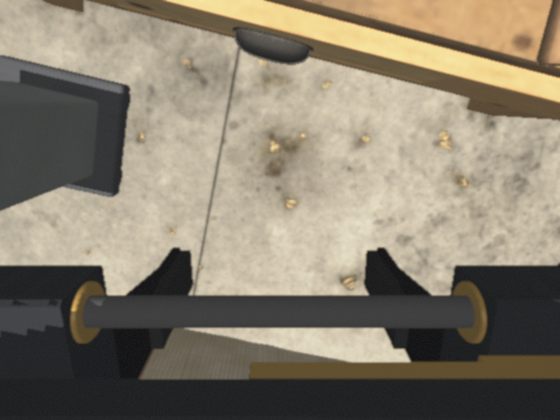

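The wrist view, still at the start pose, shows only floor and the fingers at (180,300) and (380,300). The move was refused because every key is needed.

Request:
drive_tool --moves '[{"x":0,"y":0,"z":-50,"rx":0,"ry":0,"rz":0,"fingers":-1},{"x":0,"y":0,"z":-100,"rx":0,"ry":0,"rz":0,"fingers":-1},{"x":30,"y":-25,"z":-150,"rx":0,"ry":0,"rz":-0.1,"fingers":-1},{"x":65,"y":-55,"z":-177,"rx":0,"ry":0,"rz":-0.25,"fingers":-1},{"x":105,"y":-90,"z":-177,"rx":0,"ry":0,"rz":-0.4,"fingers":-1},{"x":145,"y":-122,"z":-177,"rx":0,"ry":0,"rz":-0.55,"fingers":-1},{"x":185,"y":-155,"z":-177,"rx":0,"ry":0,"rz":-0.7,"fingers":-1},{"x":225,"y":-188,"z":-177,"rx":0,"ry":0,"rz":-0.85,"fingers":-1},{"x":265,"y":-221,"z":-177,"rx":0,"ry":0,"rz":-1.0,"fingers":-1},{"x":305,"y":-255,"z":-177,"rx":0,"ry":0,"rz":-1.1,"fingers":-1},{"x":345,"y":-288,"z":-177,"rx":0,"ry":0,"rz":-1.2,"fingers":-1},{"x":385,"y":-321,"z":-177,"rx":0,"ry":0,"rz":-1.3,"fingers":-1},{"x":415,"y":-346,"z":-177,"rx":0,"ry":0,"rz":-1.37,"fingers":-1},{"x":425,"y":-355,"z":-177,"rx":0,"ry":0,"rz":-1.396,"fingers":-1},{"x":425,"y":-355,"z":-177,"rx":0,"ry":0,"rz":-1.396,"fingers":-1},{"x":425,"y":-355,"z":-177,"rx":0,"ry":0,"rz":-1.396,"fingers":-1}]' --force 25

```text
time_s: 2.15
tool_pos: [0.48, -0.1925, 0.3807]
tool_rot: [-180.0, 0.0, 92.9]
force: [-0.5, -0.1, 0.0]
grip_width: 0.0869
grasp_force: 0.0
```

```bash
python3 - <<'E'
from h import *
import pickle
c=cam('wrist','w2.png');pickle.dump(c,open('w2.pkl','wb'))
o=sensors.get_obs();print(o['tool_pos'],o['tool_rot'],o['force'],o['qpos'],c['fx'],ray(c,280,210))
E
```

```text
[ 0.48004651 -0.19247183  0.38081204] [-1.79962113e+02  3.25279066e-02  9.29306802e+01] [ 0.18299814 -0.34514395 -0.41401184] [ 50.62953603   2.04894802 -32.61028254  82.53409013   1.15381831
  95.76233683  21.08195061] 354.3183327846245 (array([ 0.47611969, -0.11165537,  0.56124377]), array([ 0.01955532, -0.29350285, -0.95577992]))
```

View pics/w2.png

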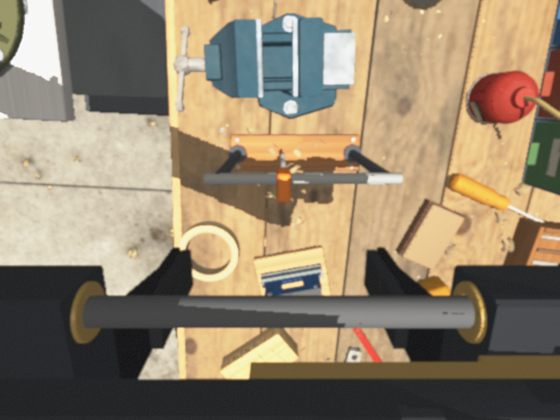

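The wrist view shows the grip at (285,187), the bar from (205,179) to (403,179), and the template at (295,283), partly behind the gripper.

```bash
python3 - <<'E'
from h import *
import pickle
c=pickle.load(open('w2.pkl','rb'));a,b=pickle.load(open('c1.pkl','rb'))
im=c['image'].astype(int)
sub=im[165:206,272:300]
m=np.zeros(im.shape[:2],np.uint8);m[160:210,270:300]=((im[...,0]-im[...,2]>60)&(im[...,0]-im[...,1]>35))[160:210,270:300]
v,u=np.nonzero(m);v0,v1=np.percentile(v,[1,99]);print(len(u),u.min(),u.max(),v.min(),v.max())
for r in range(v.min(),v.max()+1,2):print(r,u[v==r].min(),u[v==r].max(),im[r,285])
# bar rows at columns
g=im.sum(2)
for col in(215,240,260,310,340,370,395):print(col,[int(x) for x in g[170:190,col]])
print('top cam grip centre z.2445',onz(b,163.6,235.5,.2445), 'ends',onz(b,155.8,235.5,.2445),onz(b,171.5,235.5,.2445))
E
```

```text
557 270 299 160 209
160 270 299 [178 136 106]Traceback (most recent call last):
  File "<stdin>", line 8, in <module>
    return umr_minimum(a, axis, None, out, keepdims, initial, where)
ValueError: zero-size array to reduction operation minimum which has no identity
```

```bash
python3 - <<'E'
from h import *
import pickle
c=pickle.load(open('w2.pkl','rb'));a,b=pickle.load(open('c1.pkl','rb'))
im=c['image'].astype(int)
m=(im[...,0]-im[...,2]>85)&(im[...,1]<.55*im[...,0])
for r in range(164,208,2):
    k=np.nonzero(m[r,270:300])[0]+270
    if len(k): print(r,k.min(),k.max(),len(k))
g=im.sum(2)
for col in(215,240,260,310,340,370,395):print(col,[int(x) for x in g[170:190,col]])
print('top',onz(b,163.6,235.5,.2445),onz(b,155.8,235.5,.2445),onz(b,171.5,235.5,.2445))
for X in((.5044,-.1881,.2),):print(proj(c,X))
E
```

```text
170 280 282 3
172 279 287 9
174 278 278 1
180 279 279 1
182 281 288 5
184 279 288 5
188 281 288 4
190 279 288 8
192 283 287 3
194 280 285 5
196 279 288 4
198 279 288 8
200 280 283 4
215 [248, 238, 225, 256, 306, 339, 349, 347, 346, 344, 338, 325, 316, 293, 264, 256, 258, 263, 259, 260]
240 [255, 268, 284, 306, 327, 339, 349, 351, 352, 345, 338, 328, 317, 299, 293, 292, 291, 290, 287, 293]
260 [246, 261, 278, 298, 327, 335, 351, 356, 351, 346, 333, 327, 314, 299, 300, 310, 297, 279, 276, 274]
310 [246, 258, 313, 368, 367, 348, 348, 352, 349, 340, 337, 324, 326, 295, 280, 274, 275, 279, 269, 269]
340 [492, 509, 478, 398, 339, 337, 347, 351, 345, 347, 337, 330, 319, 381, 475, 528, 538, 542, 544, 541]
370 [160, 207, 325, 443, 531, 595, 665, 696, 707, 710, 701, 681, 658, 625, 570, 535, 528, 530, 527, 525]
395 [508, 498, 463, 485, 551, 628, 673, 692, 702, 709, 699, 677, 638, 573, 531, 517, 516, 518, 522, 523]
top [ 0.48369657 -0.19306517  0.2445    ] [ 0.4840499  -0.17612018  0.2445    ] [ 0.48333884 -0.2102211   0.2445    ]
[[301.83345304 179.3242209 ]]
```

```bash
cat > ov.py <<'E'
from h import *
from fit import W,p,r
def box(P,lo,hi):
    q=[W(P,(x,y,z)) for x in(lo[0],hi[0]) for y in(lo[1],hi[1]) for z in(lo[2],hi[2])]
    return [(q[i],q[j]) for i in range(8) for j in range(i) if bin(i^j).count('1')==1]
def draw(c,items,roi,k,fn):
    x0,y0,x1,y1=roi
    im=cv2.resize(c['image'][y0:y1,x0:x1,::-1],None,fx=k,fy=k,interpolation=cv2.INTER_CUBIC)
    for segs,col in items:
        for s,e in segs:
            A,B=[tuple(int(t) for t in ((proj(c,z)[0]-(x0,y0)+.5)*k)) for z in(s,e)]
            cv2.line(im,A,B,col,1,cv2.LINE_AA)
    cv2.imwrite('pics/'+fn,im);print(im.shape)
E
python3 - <<'E' | tail -3
from ov import *
c=pickle.load(open('w2.pkl','rb'))
print(onz(c,284,201.5,.2445),onz(c,284,178,.2))
hk=np.array([.4823,-.1905,np.deg2rad(2.93)])
draw(c,[(box(hk,(-.0065,-.014,.2085),(.0065,.014,.2445)),(255,255,0)),(box(r,(-.1,0,.2),(.1,0,.2)),(0,255,0)),(box(p,(p[3]-.048,.0105,.078),(p[3]+.048,.0135,.108)),(0,0,255)),(box(p,(p[3]-.0045,.0105,.0865),(p[3]+.0045,.0135,.0995)),(0,255,255)),(box(p,(-.06,-.05,.0),(.06,.05,.014)),(255,0,255))],(200,160,350,310),4,'w2c.png')
E
```

```text
247 175.31983805668017 234.76923076923077 156 184 220 249
grip [ 0.49969583 -0.20207947  0.21845523] [ 0.48561304 -0.21154923  0.21573667]
in rail -0.012769043115301273 -0.018048337622979714 0.21709594966637596Traceback (most recent call last):
  File "<stdin>", line 2, in <module>
NameError: name 'pickle' is not defined. Did you forget to import 'pickle'?
```

```bash
sed -i '1a import pickle' ov.py; python3 - <<'E' | tail -2
from ov import *
c=pickle.load(open('w2.pkl','rb'))
print(onz(c,284,201.5,.2445),onz(c,284,178,.2))
hk=np.array([.4823,-.1905,np.deg2rad(2.93)])
draw(c,[(box(hk,(-.0065,-.014,.2085),(.0065,.014,.2445)),(255,255,0)),(box(r,(-.1,0,.2),(.1,0,.2)),(0,255,0)),(box(p,(p[3]-.048,.0105,.078),(p[3]+.048,.0135,.108)),(0,0,255)),(box(p,(p[3]-.0045,.0105,.0865),(p[3]+.0045,.0135,.0995)),(0,255,255)),(box(p,(-.06,-.05,.0),(.06,.05,.014)),(255,0,255))],(200,160,350,310),4,'w2c.png')
E
```

```text
[ 0.48587077 -0.20048297  0.2445    ] [ 0.48581161 -0.1876606   0.2       ]
(600, 600, 3)
```

View pics/w2c.png

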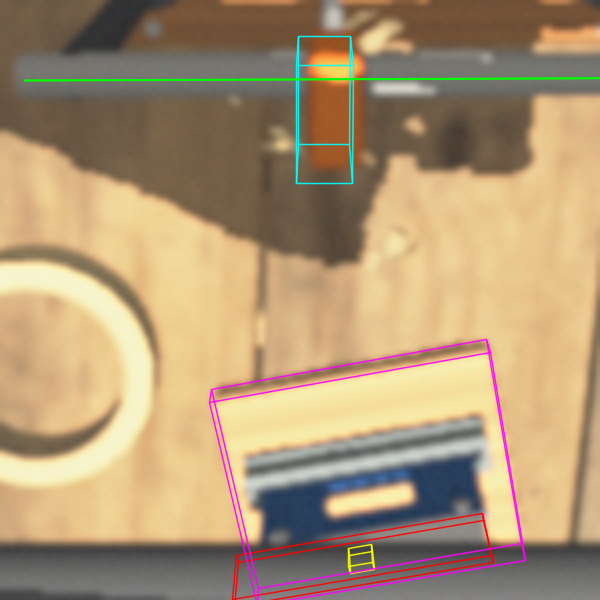

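The overlay fits the stand and template well. The orange grip at crop (336,110) lies about 2.5 mm in +x and 3 mm in +y from my first guess, so the grip is at about (0.4848, -0.188) with yaw 2.9°. I go down and pinch.

Request:
drive_tool --moves '[{"x":2,"y":2,"z":25,"rx":0,"ry":0,"rz":0,"fingers":0.1},{"x":4.3,"y":5,"z":60,"rx":0,"ry":0,"rz":0,"fingers":0.1},{"x":4.3,"y":5,"z":95,"rx":0,"ry":0,"rz":0,"fingers":0.1},{"x":4.3,"y":5,"z":125,"rx":0,"ry":0,"rz":0,"fingers":0.1},{"x":4.3,"y":5,"z":145,"rx":0,"ry":0,"rz":0,"fingers":0.1},{"x":4.3,"y":5,"z":157,"rx":0,"ry":0,"rz":0,"fingers":0.1},{"x":4.3,"y":5,"z":161,"rx":0,"ry":0,"rz":0,"fingers":0.1},{"x":4.3,"y":5,"z":161,"rx":0,"ry":0,"rz":0,"fingers":0.1},{"x":4.3,"y":5,"z":161,"rx":0,"ry":0,"rz":0,"fingers":0.4},{"x":4.3,"y":5,"z":161,"rx":0,"ry":0,"rz":0,"fingers":0.6},{"x":4.3,"y":5,"z":161,"rx":0,"ry":0,"rz":0,"fingers":0.75},{"x":4.3,"y":5,"z":161,"rx":0,"ry":0,"rz":0,"fingers":1},{"x":4.3,"y":5,"z":161,"rx":0,"ry":0,"rz":0,"fingers":1},{"x":4.3,"y":5,"z":161,"rx":0,"ry":0,"rz":0,"fingers":1},{"x":4.3,"y":5,"z":161,"rx":0,"ry":0,"rz":0,"fingers":1},{"x":4.3,"y":5,"z":161,"rx":0,"ry":0,"rz":0,"fingers":1}]' --force 25

```text
time_s: 4.2
tool_pos: [0.4858, -0.1859, 0.22]
tool_rot: [-180.0, 0.0, 93.2]
force: [-0.3, 0.2, 2.0]
grip_width: 0.0127
grasp_force: 25.0
```

Request:
drive_tool --moves '[{"x":-1,"y":0,"z":-4,"rx":0,"ry":0,"rz":0,"fingers":1},{"x":-2,"y":0,"z":-9,"rx":0,"ry":0,"rz":0,"fingers":1},{"x":-3,"y":0,"z":-14,"rx":0,"ry":0,"rz":0,"fingers":1},{"x":-4.5,"y":0,"z":-18,"rx":0,"ry":0,"rz":0,"fingers":1},{"x":-5,"y":0,"z":-19.5,"rx":0,"ry":0,"rz":0,"fingers":1},{"x":-5,"y":0,"z":-19.5,"rx":0,"ry":0,"rz":0,"fingers":1}]'

```text
time_s: 4.95
tool_pos: [0.486, -0.1909, 0.2395]
tool_rot: [180.0, 0.0, 93.1]
force: [0.3, 0.2, -0.4]
grip_width: 0.0125
grasp_force: 25.0
```

Request:
drive_tool --moves '[{"x":-6,"y":0,"z":0,"rx":0,"ry":0,"rz":0,"fingers":1},{"x":-16,"y":0,"z":0,"rx":0,"ry":0,"rz":0,"fingers":1},{"x":-30,"y":0,"z":0,"rx":0,"ry":0,"rz":0,"fingers":1},{"x":-48,"y":0,"z":0,"rx":0,"ry":0,"rz":0,"fingers":1},{"x":-68,"y":0,"z":5,"rx":0,"ry":0,"rz":-0.03,"fingers":1},{"x":-88,"y":0,"z":15,"rx":0,"ry":0,"rz":-0.07,"fingers":1},{"x":-108,"y":0,"z":28,"rx":0,"ry":0,"rz":-0.11,"fingers":1},{"x":-125,"y":-1,"z":42,"rx":0,"ry":0,"rz":-0.15,"fingers":1},{"x":-138,"y":-1,"z":55,"rx":0,"ry":0,"rz":-0.18,"fingers":1},{"x":-144,"y":-1,"z":63,"rx":0,"ry":0,"rz":-0.19,"fingers":1},{"x":-144,"y":-1,"z":65,"rx":0,"ry":0,"rz":-0.19,"fingers":1},{"x":-144,"y":-1,"z":65,"rx":0,"ry":0,"rz":-0.19,"fingers":1},{"x":-144,"y":-1,"z":65,"rx":0,"ry":0,"rz":-0.19,"fingers":1}]'

```text
time_s: 6.58
tool_pos: [0.4934, -0.3343, 0.1752]
tool_rot: [180.0, 0.0, 104.1]
force: [-0.1, -0.4, 0.1]
grip_width: 0.0127
grasp_force: 25.0
```

```bash
cat > look.py <<'E'
import sys
from ov import *
def hookpts():
    o=sensors.get_obs();Rm=Ro.from_euler('xyz',o['tool_rot'],degrees=True).as_matrix()
    # hook frame axes: x=tool y, y=tool x, z=-tool z ; origin = tcp + (-.0025 y, -.014 z)
    H=np.c_[Rm[:,1],Rm[:,0],-Rm[:,2]]
    O=o['tool_pos']+H@np.array([0,-.0025,-.014])
    q=np.array([(0,16,-13.5),(0,16*.7,-13.5+16*.7),(0,0,2.5),(0,-16*.7,-13.5+16*.7),(0,-16,-13.5),(0,16,-61),(0,16,-74),(0,12,-78),(0,-18.5,-67)])/1e3
    print(o['time_s'],o['tool_pos'],o['tool_rot'],o['force'])
    return O+q@H.T
E
python3 - <<'E' | tail -3
from look import *
a=cam('scene','s2.png');w=cam('wrist','w3.png');b=cam('top')
pickle.dump((a,b,w),open('c2.pkl','wb'))
h=hookpts();hs=[(h[i],h[i+1]) for i in range(8)];print(h[-1])
eye=box(p,(p[3]-.0045,.0105,.0865),(p[3]+.0045,.0135,.0995));pickle.dump((hs,eye),open('hs.pkl','wb'))
draw(a,[(hs,(0,255,0)),(eye,(0,255,255))],(220,200,310,280),7,'s2c.png')
E
```

```text
6.725 [ 0.49322823 -0.33451714  0.17498482] [1.79979095e+02 4.60802272e-02 1.04066524e+02] [ 0.02011299 -0.56947239 -0.22370976]
[ 0.49837674 -0.35494344  0.09400175]
(560, 630, 3)
```

View pics/s2c.png

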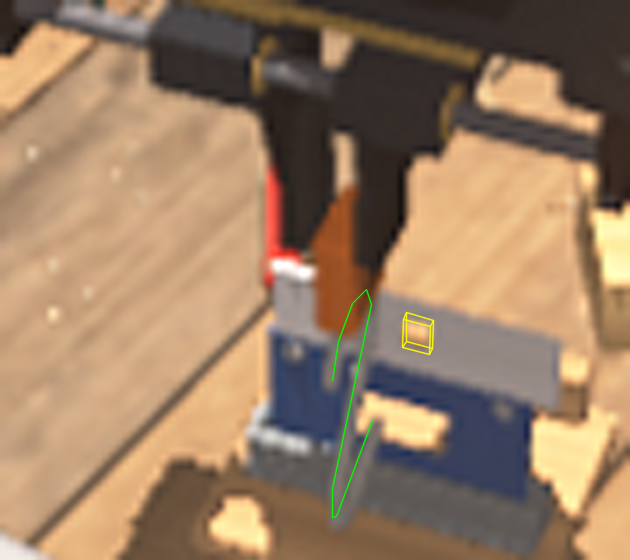

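The eye at crop (417,333) matches my fit. The hook's tip at (375,425) and bend at (340,522) are within about 1 px of the model. I close in to a few mm in front of the bar, where parallax vanishes, and compare again.

Request:
drive_tool --moves '[{"x":-6,"y":0,"z":0,"rx":0,"ry":0,"rz":0,"fingers":1},{"x":-14,"y":0,"z":0,"rx":0,"ry":0,"rz":0,"fingers":1},{"x":-22,"y":0,"z":0,"rx":0,"ry":0,"rz":0,"fingers":1},{"x":-28,"y":0,"z":0,"rx":0,"ry":0,"rz":0,"fingers":1},{"x":-31,"y":0,"z":0,"rx":0,"ry":0,"rz":0,"fingers":1},{"x":-31,"y":0,"z":0,"rx":0,"ry":0,"rz":0,"fingers":1},{"x":-31,"y":0,"z":0,"rx":0,"ry":0,"rz":0,"fingers":1}]'

```text
time_s: 7.6
tool_pos: [0.5005, -0.3645, 0.1745]
tool_rot: [-180.0, -0.0, 104.1]
force: [0.1, -0.5, -0.8]
grip_width: 0.0128
grasp_force: 25.0
```

```bash
python3 - <<'E' | tail -5
from look import *
a=cam('scene','s3.png');w=cam('wrist','w4.png')
pickle.dump((a,w),open('c3.pkl','wb'))
h=hookpts();hs=[(h[i],h[i+1]) for i in range(8)];print(h[-1], proj(w,h[-1]),proj(w,W(p,(p[3],.0135,.093))),proj(w,W(p,(p[3],.0135,.108))))
eye=box(p,(p[3]-.0045,.0135,.0865),(p[3]+.0045,.0135,.0995))
draw(a,[],(245,225,305,270),10,'s3c.png')
print((proj(a,h[-1])[0]-(245,225)+.5)*10,(proj(a,W(p,(p[3],.0135,.093)))[0]-(245,225)+.5)*10,(proj(a,W(p,(p[3]+.01,.0135,.093)))[0]-(245,225)+.5)*10,(proj(a,W(p,(p[3],.0135,.103)))[0]-(245,225)+.5)*10,(proj(a,W(p,(p[3],.0235,.093)))[0]-(245,225)+.5)*10)
E
```

```text
in rail -0.012769043115301273 -0.018048337622979714 0.21709594966637596
7.7 [ 0.50052464 -0.36449877  0.17451293] [-1.79998150e+02  3.64156107e-03  1.04062500e+02] [-0.61598663  1.03195309 -1.10335786]
[ 0.50562593 -0.38487505  0.09351427] [[277.7393362  236.06350142]] [[277.40857873 245.33260121]] [[277.37072029 253.03696575]]
(450, 600, 3)
[331.54834148 254.7967721 ] [345.01152016 231.65607205] [302.82168456 219.95957399] [345.95946425 200.36764719] [329.66800325 262.57115197]
```

View pics/s3c.png

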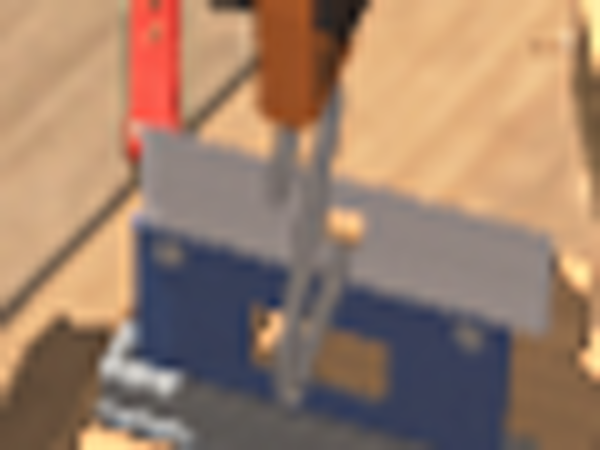

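The crop shows the eye at (346,228) and the lower arm rising from (290,395) to its tip near (343,250), so it is almost aligned. I'll check the lateral offset numerically in the finer wrist view.

```bash
python3 - <<'E' | tail -45
from look import *
a,w=pickle.load(open('c3.pkl','rb'))
print('--')
h=hookpts();print(np.round(proj(w,h),1).tolist())
for z in(.058,.078,.108):print(z,[np.round(proj(w,W(p,(x,.0135,z if 1 else 0)))[0],1).tolist() for x in(p[3]-.048,p[3]+.048)])
im=w['image'].astype(int)
for r in range(196,258,2):print(r,' '.join('%3d%s'%(s.sum()//3,'o' if s[0]-s[2]>40 else ('b' if s[2]-s[0]>25 else ' ')) for s in im[r,264:292]))
E
```

```text
[[-1.4, -0.9], [0.6, -1.0], [0.9, -0.3], [-0.9, 0.8], [-0.7, -0.1], [0.7, 1.4], [1.4, -0.4], [-0.1, 0.7], [0.3, 0.3], [-0.5, -0.4], [0.4, -0.3], [0.0, -0.7]]
eye [ 0.50770344 -0.39426342  0.093     ]
[ 5.044e-01 -1.881e-01  5.630e-02 -3.000e-04] 3.2250336322033624
[[-0.0, 0.2], [0.3, -0.3], [1.1, -1.0], [0.9, -0.2], [0.1, 0.3], [-0.4, 0.2], [-4.4, -2.7], [-0.1, 1.4], [-0.9, 0.6]]
104 222.32692307692307 265.61538461538464 215 229 259 272
247 175.31983805668017 234.76923076923077 156 184 220 249
grip [ 0.49969583 -0.20207947  0.21845523] [ 0.48561304 -0.21154923  0.21573667]
in rail -0.012769043115301273 -0.018048337622979714 0.21709594966637596
--
7.7 [ 0.50052464 -0.36449877  0.17451293] [-1.79998150e+02  3.64156107e-03  1.04062500e+02] [-0.61598663  1.03195309 -1.10335786]
[[277.7, 215.3], [277.6, 228.9], [277.6, 249.7], [277.6, 263.5], [277.7, 262.7], [277.7, 195.7], [277.8, 191.5], [277.8, 195.1], [277.7, 236.1]]
0.058 [[223.7, 230.0], [331.3, 230.2]]
0.078 [[220.2, 238.3], [334.7, 238.5]]
0.108 [[214.0, 252.9], [340.8, 253.1]]
196 115o 115o 115o 115o 114o 115o 114o 113  116  121 
[... 3710 characters left out ...]
 87o  87o  88o  89o  89o  87o  90o  89o  88o  90o  89o  88o  88o  88o  88o  88o  88o  88o  89o  88o  87o  87o  92o 104o 120 
250  65   67o  77o  85o  89o  89o  93o  92o  92o  93o  92o  93o  92o  92o  93o  93o  92o  93o  93o  94o  94o  94o  92o  89o  89o  88o  88o  82 
252  45   62o  78o  92o  96o  97o  99o 101o 101o 101o 101o 100o 102o 101o 101o 101o 101o 101o 101o 101o 102o 103o 100o 100o  97o  92o  80o  63o
254  46   64o  81o  95o 101o 101o 104o 101o 105o 105o 104o 106o 106o 104o 105o 105o 106o 104o 104o 105o 104o 105o 104o 103o 100o  93o  84o  67o
256  45   66o  86o  95o 101o 102o 105o 104o 105o 105o 105o 105o 106o 105o 106o 104o 104o 106o 106o 106o 104o 106o 103o 102o 102o  97o  89o  72o
```

```bash
python3 - <<'E' | sed -n '/--/,$p'
from look import *
a,w=pickle.load(open('c3.pkl','rb'))
print('--')
h=hookpts();P=proj(a,h);print(np.round(P,1).tolist())
print('eye',np.round(proj(a,[W(p,(p[3]+x,.0135,z)) for x,z in((0,.093),(.0045,.0995),(-.0045,.0995),(-.0045,.0865),(.0045,.0865))]),1).tolist())
im=a['image'].astype(int)
print('    ',list(range(270,286)))
for r in range(243,267):
    t=(r-P[7,1])/(P[8,1]-P[7,1]);s=(r-P[5,1])/(P[4,1]-P[5,1]);print(r,'arm %.1f slant %.1f'%(P[7,0]+t*(P[8,0]-P[7,0]),P[5,0]+s*(P[4,0]-P[5,0])),' '.join('%3d/%+03d'%(q.sum()//3,q[2]-q[0]) for q in im[r,270:286]))
wim=w['image'].astype(int)
print('plate edges wrist model',proj(w,[W(p,(x,.0135,.05)) for x in(-.045,.045)]))
for r in(224,227):
  for lo,hi in((205,245),(315,355)):print(r,lo,[int(q[2]-q[0]) for q in wim[r,lo:hi]])
E
```

```text
--
7.7 [ 0.50052464 -0.36449877  0.17451293] [-1.79998150e+02  3.64156107e-03  1.04062500e+02] [-0.61598663  1.03195309 -1.10335786]
[[272.5, 243.6], [273.3, 238.3], [275.2, 233.0], [277.0, 231.1], [277.7, 233.4], [272.2, 259.1], [272.2, 263.2], [272.8, 263.1], [277.7, 250.0]]
eye [[279.0, 247.7], [277.2, 245.1], [281.0, 246.2], [280.8, 250.2], [277.0, 249.1]]
     [270, 271, 272, 273, 274, 275, 276, 277, 278, 279, 280, 281, 282, 283, 284, 285]
243 arm 280.2 slant 275.7 137/-16 126/-15 112/-13 107/-13 127/-15 116/-13 116/-12 110/-11 134/-21 142/-22 149/-41 158/-58 165/-71 161/-70 167/-91 176/-104
244 arm 279.9 slant 275.5 137/-16 126/-15 112/-13 109/-13 133/-16 119/-15 116/-13 111/-11 130/-14 133/-12 133/-13 132/-11 136/-19 138/-19 144/-40 153/-57
245 arm 279.5 slant 275.3 135/-16 130/-15 120/-14 125/-15 136/-16 117/-15 113/-12 114/-10 141/-30 137/-15 133/-11 134/-13 134/-14 133/-13 133/-13 132/-12
246 arm 279.1 slant 275.0 135/-16 136/-17 132/-15 135/-15 131/-15 116/-13 110/-10 124/-41 183/-102 182/-89 179/-86 147/-35 134/-14 135/-16 136/-16 135/-16
247 arm 278.8 slant 274.8 136/-17
[... 3195 characters left out ...]
, -50, -50, -52, -51, -53, -52, -51, -52, -52, -55, -60, -62, -63, -55, -33, -8, 0, 1, 2, 10, 27, 45, 50, 52, 51, 50, 50, 50, 51, 52]
224 315 [52, 51, 51, 53, 52, 52, 54, 58, 58, 59, 58, 57, 57, 57, 53, 36, 14, 2, -2, 0, -3, -13, -38, -61, -64, -58, -51, -46, -46, -46, -47, -46, -47, -47, -47, -48, -47, -49, -48, -49]
227 205 [-51, -51, -51, -51, -51, -50, -51, -49, -50, -51, -52, -52, -52, -51, -52, -51, -51, -52, -52, -57, -62, -66, -67, -63, -44, -17, -1, 3, 11, 29, 42, 52, 53, 51, 52, 50, 50, 51, 51, 52]
227 315 [52, 52, 52, 52, 51, 51, 53, 53, 56, 58, 57, 59, 56, 57, 58, 53, 36, 17, 5, -1, -5, -19, -45, -65, -65, -59, -52, -48, -47, -47, -47, -48, -48, -47, -47, -47, -49, -49, -49, -47]
```

The arm sits about 2.6 mm to -x of the eye in both views (scene +1.1 px, wrist -3.5 px at the bend). I shift tool y by +2.6 mm and feel forward along the arm's axis.

Request:
drive_tool --moves '[{"x":0,"y":1.3,"z":0,"rx":0,"ry":0,"rz":0,"fingers":1},{"x":0,"y":2.6,"z":0,"rx":0,"ry":0,"rz":0,"fingers":1},{"x":0,"y":2.6,"z":0,"rx":0,"ry":0,"rz":0,"fingers":1},{"x":-2,"y":2.6,"z":-0.5,"rx":0,"ry":0,"rz":0,"fingers":1},{"x":-4,"y":2.6,"z":-1,"rx":0,"ry":0,"rz":0,"fingers":1},{"x":-6,"y":2.6,"z":-1.5,"rx":0,"ry":0,"rz":0,"fingers":1},{"x":-8,"y":2.6,"z":-2,"rx":0,"ry":0,"rz":0,"fingers":1},{"x":-10,"y":2.6,"z":-2.5,"rx":0,"ry":0,"rz":0,"fingers":1},{"x":-12,"y":2.6,"z":-3,"rx":0,"ry":0,"rz":0,"fingers":1},{"x":-12,"y":2.6,"z":-3,"rx":0,"ry":0,"rz":0,"fingers":1},{"x":-12,"y":2.6,"z":-3,"rx":0,"ry":0,"rz":0,"fingers":1},{"x":-12,"y":2.6,"z":-3,"rx":0,"ry":0,"rz":0,"fingers":1}]'

```text
time_s: 9.2
tool_pos: [0.5059, -0.3757, 0.1775]
tool_rot: [-180.0, 0.0, 104.0]
force: [0.4, 0.2, -0.2]
grip_width: 0.0124
grasp_force: 25.0
```

```bash
cat > chk.py <<'E'
from look import *
print('--')
h=hookpts();fs=[]
a=cam('scene')
for i in range(4): fs.append(sensors.get_obs()['force']); w=cam('wrist')
pickle.dump((a,w),open('c4.pkl','wb'))
print('force',np.round(np.mean(fs,0),2),np.round(np.std(fs,0),2),'tip',h[-1])
a0,_=pickle.load(open('c3.pkl','rb'))
# template shift in scene between images: phase-correlate blue/bar right part of template
def patch(c,x0,y0,x1,y1):return c['image'][y0:y1,x0:x1].astype(np.float32).mean(2)
for n,roi in(('barR',(286,244,304,264)),('barL',(256,234,270,252)),('ref',(300,290,345,330))):
    A,B=patch(a0,*roi),patch(a,*roi);H=cv2.createHanningWindow(A.shape[::-1],cv2.CV_32F)
    print(n,cv2.phaseCorrelate(A,B,H),abs(A-B).mean())
im=a['image'].astype(int)
print('    ',list(range(270,286)))
for r in range(241,266,1):print(r,' '.join('%3d/%+03d'%(q.sum()//3,q[2]-q[0]) for q in im[r,270:286]))
E
python3 chk.py | sed -n '/--/,$p'
```

```text
--
9.2 [ 0.50592243 -0.37569893  0.1774637 ] [-1.79997151e+02  2.21541673e-03  1.04044211e+02] [ 0.44577796  0.17077648 -0.18521887]
force [-0.36  0.17 -0.59] [0.29 0.34 0.46] tip [ 0.51101536 -0.39607523  0.09646451]
barR ((-0.2706460589998798, 0.03376418832102779), 1.0300907029045954) 0.728965
barL ((0.3696923173937723, -0.22847857248750358), 1.2366039196650187) 5.140211
ref ((9.299730658391288, -8.133558348768393), 0.04350238217247857) 2.2415638
     [270, 271, 272, 273, 274, 275, 276, 277, 278, 279, 280, 281, 282, 283, 284, 285]
241 131/-12 137/-19 139/-22 148/-42 156/-58 148/-59 121/-23 106/-07 161/-90 184/-102 187/-100 184/-101 182/-100 183/-99 181/-100 174/-102
242 134/-15 133/-14 133/-12 132/-14 134/-13 122/-21 115/-14 109/-08 154/-64 166/-73 176/-91 184/-101 186/-102 183/-103 175/-103 171/-103
243 135/-16 134/-16 135/-15 134/-16 135/-16 115/-13 114/-13 108/-11 132/-21 139/-21 148/-41 155/-58 162/-70 160/-69 165/-89 174/-104
244 135/-16 134/-16 135/-16 135/-16 137/-17 116/-13 114/-13 115/-14 131/-14 135/-14 132/-13 131/-12 136/-19 136/-20 143/-40 152/-57
245 133/-17 133/-15 1
[... 2050 characters left out ...]
  99/-63 101/-67  89/-27  72/+22  69/+34
261  79/-02  91/-25  95/-39  98/-55  96/-59  98/-64  99/-64  99/-62  97/-62  96/-59  95/-59  96/-60  98/-64  87/-25  72/+23  68/+33
262  68/+33  72/+25  76/+14  83/-05  87/-17  92/-32  92/-41  95/-54 100/-63 100/-63  99/-62  98/-62  99/-65  87/-25  72/+24  68/+35
263  68/+37  67/+36  67/+37  68/+34  73/+25  74/+17  76/+09  81/-06  89/-24  94/-38  98/-55  96/-57 100/-66  88/-28  71/+22  68/+33
264  73/+15  68/+26  67/+35  67/+36  67/+36  66/+36  69/+34  68/+33  72/+25  77/+12  81/-06  87/-17  92/-35  81/-06  70/+26  67/+32
265  82/-06  80/-01  81/+05  76/+12  70/+27  66/+29  67/+35  67/+37  66/+36  67/+37  68/+34  73/+24  75/+15  70/+25  68/+32  69/+32
```

The eye is now filled by wire at scene (278-280, 246-249), the template has not moved, and no force is felt, so the tip is in. I go on along the axis, then start a slow lift.

Request:
drive_tool --moves '[{"x":-2,"y":0,"z":-0.7,"rx":0,"ry":0,"rz":0,"fingers":1},{"x":-4,"y":0,"z":-1.4,"rx":0,"ry":0,"rz":0,"fingers":1},{"x":-6,"y":0,"z":-2.1,"rx":0,"ry":0,"rz":0,"fingers":1},{"x":-8,"y":0,"z":-2.8,"rx":0,"ry":0,"rz":0,"fingers":1},{"x":-10,"y":0,"z":-3.5,"rx":0,"ry":0,"rz":0,"fingers":1},{"x":-12,"y":0,"z":-4.2,"rx":0,"ry":0,"rz":0,"fingers":1},{"x":-14,"y":0,"z":-5,"rx":0,"ry":0,"rz":0,"fingers":1},{"x":-15,"y":0,"z":-5.3,"rx":0,"ry":0,"rz":0,"fingers":1},{"x":-15,"y":0,"z":-5.3,"rx":0,"ry":0,"rz":0,"fingers":1},{"x":-15,"y":0,"z":-5.3,"rx":0,"ry":0,"rz":0,"fingers":1},{"x":-15,"y":0,"z":-5.3,"rx":0,"ry":0,"rz":0,"fingers":1}]'

```text
time_s: 10.82
tool_pos: [0.5095, -0.3903, 0.1828]
tool_rot: [-180.0, 0.0, 104.0]
force: [-1.0, -0.2, -0.3]
grip_width: 0.0126
grasp_force: 25.0
```

```bash
python3 chk.py | sed -n '/--/,/ref/p'
```

```text
--
10.825 [ 0.50952518 -0.39027546  0.18275308] [-1.79994791e+02  3.12824100e-03  1.04045550e+02] [-1.02825603 -0.17708766 -0.33021052]
force [ 0.07  0.11 -0.33] [0.44 0.54 0.4 ] tip [ 0.51461567 -0.4106537   0.10175423]
barR ((-0.19201096408000495, -0.03223266371354683), 1.0391365422142878) 1.2338167
barL ((1.2455607943486084, -0.10790063044525944), 0.9808707228413335) 10.234127
ref ((0.4563527747131637, -0.036567544672045926), 0.7202989869647556) 5.2842045
```

Request:
drive_tool --moves '[{"x":0,"y":0,"z":-2,"rx":0,"ry":0,"rz":0,"fingers":1},{"x":0,"y":0,"z":-4,"rx":0,"ry":0,"rz":0,"fingers":1},{"x":0,"y":0,"z":-6,"rx":0,"ry":0,"rz":0,"fingers":1},{"x":0,"y":0,"z":-8,"rx":0,"ry":0,"rz":0,"fingers":1},{"x":0,"y":0,"z":-10,"rx":0,"ry":0,"rz":0,"fingers":1},{"x":0,"y":0,"z":-12,"rx":0,"ry":0,"rz":0,"fingers":1},{"x":0,"y":0,"z":-14,"rx":0,"ry":0,"rz":0,"fingers":1},{"x":0,"y":0,"z":-14,"rx":0,"ry":0,"rz":0,"fingers":1},{"x":0,"y":0,"z":-14,"rx":0,"ry":0,"rz":0,"fingers":1}]'

```text
time_s: 12.2
tool_pos: [0.5095, -0.3903, 0.1967]
tool_rot: [-180.0, -0.0, 104.0]
force: [-0.5, -0.2, -2.5]
grip_width: 0.0126
grasp_force: 25.0
```

```bash
python3 chk.py | sed -n '/--/,/ref/p'
```

```text
--
12.2 [ 0.50950488 -0.390332    0.19669393] [-1.79994814e+02 -2.06244952e-03  1.04035247e+02] [-0.4765676  -0.15760992 -2.54708831]
force [ 0.23  0.14 -2.22] [0.69 0.23 0.64] tip [ 0.51458996 -0.41070403  0.11569317]
barR ((0.4224441421653644, -0.1374689518239638), 0.7498158746295505) 9.932912
barL ((0.20220324963653535, -0.6080188470465799), 0.8347666157616509) 21.145504
ref ((0.5632566221072928, 0.0331939007400166), 0.704349610540602) 5.408282
```

Request:
drive_tool --moves '[{"x":0,"y":0,"z":-2,"rx":0,"ry":0,"rz":0,"fingers":1},{"x":0,"y":0,"z":-4,"rx":0,"ry":0,"rz":0,"fingers":1},{"x":0,"y":0,"z":-6,"rx":0,"ry":0,"rz":0,"fingers":1},{"x":0,"y":0,"z":-8,"rx":0,"ry":0,"rz":0,"fingers":1},{"x":0,"y":0,"z":-10,"rx":0,"ry":0,"rz":0,"fingers":1},{"x":0,"y":0,"z":-12,"rx":0,"ry":0,"rz":0,"fingers":1},{"x":0,"y":0,"z":-15,"rx":0,"ry":0,"rz":0,"fingers":1},{"x":0,"y":0,"z":-18,"rx":0,"ry":0,"rz":0,"fingers":1},{"x":0,"y":0,"z":-22,"rx":0,"ry":0,"rz":0,"fingers":1},{"x":0,"y":0,"z":-27,"rx":0,"ry":0,"rz":0,"fingers":1},{"x":0,"y":0,"z":-32,"rx":0,"ry":0,"rz":0,"fingers":1},{"x":0,"y":0,"z":-38,"rx":0,"ry":0,"rz":0,"fingers":1},{"x":0,"y":0,"z":-44,"rx":0,"ry":0,"rz":0,"fingers":1},{"x":0,"y":0,"z":-48,"rx":0,"ry":0,"rz":0,"fingers":1},{"x":0,"y":0,"z":-50,"rx":0,"ry":0,"rz":0,"fingers":1},{"x":0,"y":0,"z":-50,"rx":0,"ry":0,"rz":0,"fingers":1},{"x":0,"y":0,"z":-50,"rx":0,"ry":0,"rz":0,"fingers":1}]'

```text
time_s: 14.58
tool_pos: [0.5094, -0.3903, 0.2465]
tool_rot: [-180.0, -0.0, 104.0]
force: [-1.6, 0.9, -1.2]
grip_width: 0.0125
grasp_force: 25.0
```

```bash
python3 - <<'E' | sed -n '/--/,$p'
from look import *
print('--')
h=hookpts();fs=[sensors.get_obs()['force']]
a=cam('scene');fs.append(sensors.get_obs()['force']);w=cam('wrist');fs.append(sensors.get_obs()['force']);b=cam('top')
print(np.mean(fs,0))
pickle.dump((a,b,w),open('c5.pkl','wb'))
P=proj(a,h);print(np.round(P[[0,7,8]]).tolist())
x0,y0=int(P[7,0]-45),int(P[7,1]-60)
x0,y0=max(x0,0),max(y0,0)
A=cv2.resize(a['image'][y0:y0+110,x0:x0+90,::-1],None,fx=5.4,fy=5.4,interpolation=cv2.INTER_CUBIC)
Bw=w['image'][150:260,225:335,::-1];Bw=cv2.resize(Bw,(300,300),interpolation=cv2.INTER_CUBIC)
B=np.zeros((A.shape[0],300,3),np.uint8);B[:300]=Bw
cv2.imwrite('pics/m5.png',np.hstack([A,B]));print(A.shape,x0,y0)
E
```

```text
--
14.575 [ 0.50940784 -0.3902991   0.24648611] [-1.79981378e+02 -1.66831401e-02  1.04037443e+02] [-1.55489614  0.90279144 -1.16890197]
[-0.40657189  0.33180557 -2.05954766]
[[276.0, 209.0], [277.0, 231.0], [282.0, 218.0]]
(594, 486, 3) 231 170
```

View pics/m5.png

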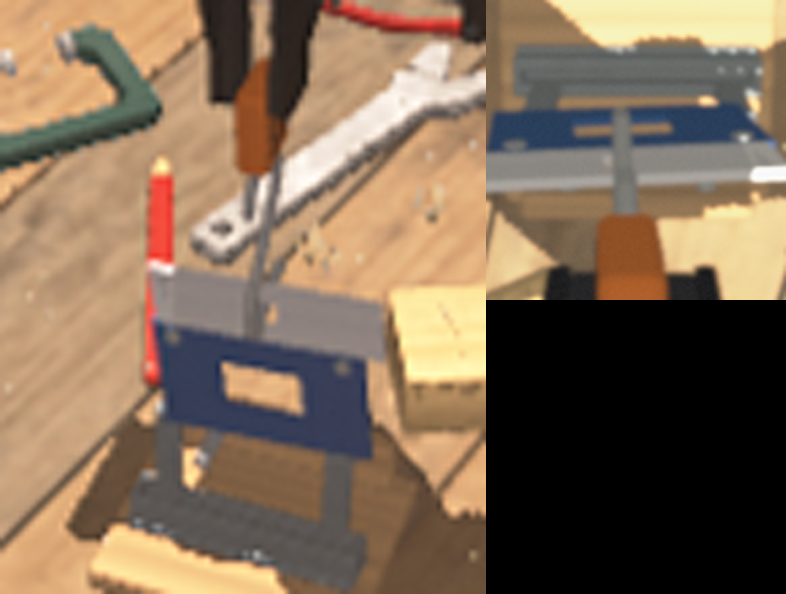

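The left view shows the template hanging freely on the hook, above the stand at (250,530), with its bar on the wire at (255,320). The right wrist crop agrees: the arm goes through the bar and the template is level. I carry it back to in front of the rail, slowly.

Request:
drive_tool --moves '[{"x":0,"y":0,"z":-4,"rx":0,"ry":0,"rz":0,"fingers":1},{"x":2,"y":0,"z":-9,"rx":0,"ry":0,"rz":0,"fingers":1},{"x":6,"y":1,"z":-12,"rx":0,"ry":0,"rz":0,"fingers":1},{"x":12,"y":2,"z":-14,"rx":0,"ry":0,"rz":0.01,"fingers":1},{"x":20,"y":4,"z":-15,"rx":0,"ry":0,"rz":0.02,"fingers":1},{"x":29,"y":6,"z":-15,"rx":0,"ry":0,"rz":0.035,"fingers":1},{"x":39,"y":8,"z":-14,"rx":0,"ry":0,"rz":0.05,"fingers":1},{"x":50,"y":10,"z":-12,"rx":0,"ry":0,"rz":0.065,"fingers":1},{"x":61,"y":12,"z":-10,"rx":0,"ry":0,"rz":0.08,"fingers":1},{"x":72,"y":15,"z":-8,"rx":0,"ry":0,"rz":0.1,"fingers":1},{"x":83,"y":17,"z":-6,"rx":0,"ry":0,"rz":0.115,"fingers":1},{"x":94,"y":19,"z":-3,"rx":0,"ry":0,"rz":0.13,"fingers":1},{"x":104,"y":21,"z":-1,"rx":0,"ry":0,"rz":0.145,"fingers":1},{"x":114,"y":23,"z":1,"rx":0,"ry":0,"rz":0.16,"fingers":1},{"x":122,"y":25,"z":3,"rx":0,"ry":0,"rz":0.17,"fingers":1},{"x":130,"y":27,"z":4,"rx":0,"ry":0,"rz":0.18,"fingers":1},{"x":136,"y":28,"z":5,"rx":0,"ry":0,"rz":0.187,"fingers":1},{"x":140,"y":28.7,"z":5.5,"rx":0,"ry":0,"rz":0.191,"fingers":1},{"x":140,"y":28.7,"z":5.5,"rx":0,"ry":0,"rz":0.191,"fingers":1},{"x":140,"y":28.7,"z":5.5,"rx":0,"ry":0,"rz":0.191,"fingers":1}]'

```text
time_s: 17.23
tool_pos: [0.5034, -0.248, 0.2413]
tool_rot: [180.0, 0.0, 93.1]
force: [-0.3, -0.7, -2.1]
grip_width: 0.0125
grasp_force: 25.0
```

```bash
cat > pk.py <<'E'
from look import *
print('--')
h=hookpts();w=cam('wrist');a=cam('scene');pickle.dump((a,w,h),open('c6.pkl','wb'))
P=proj(a,h);print('hook scene',np.round(P,1).tolist());print('rail scene',np.round(proj(a,[W(r,(x,0,.2)) for x in(-.1,0,.1)]),1).tolist())
P=proj(w,h);print('hook wrist',np.round(P,1).tolist());print('rail wrist',np.round(proj(w,[W(r,(x,0,.2)) for x in(-.1,0,.1)]),1).tolist())
im=w['image'].astype(int).sum(2)//3
for col in(180,210,240,330,360):print(col,im[120:200:2,col].tolist())
E
python3 pk.py| sed -n '/--/,$p'
```

```text
--
17.225 [ 0.50337056 -0.24798603  0.24127353] [1.79999347e+02 1.67598006e-02 9.30671784e+01] [-0.31312971 -0.69890221 -2.05575565]
hook scene [[233.0, 255.2], [234.3, 249.1], [237.8, 243.3], [241.5, 241.4], [243.3, 244.1], [234.4, 272.6], [234.8, 277.1], [236.1, 277.0], [245.1, 262.7]]
rail scene [[264.9, 301.7], [215.7, 276.6], [171.6, 254.0]]
hook wrist [[278.0, 215.3], [278.0, 228.9], [278.0, 249.7], [278.0, 263.5], [278.0, 262.7], [278.0, 195.7], [278.0, 191.5], [278.0, 195.1], [278.0, 236.0]]
rail wrist [[122.7, 137.4], [284.9, 137.0], [447.2, 136.6]]
180 [67, 58, 62, 156, 219, 227, 239, 240, 240, 235, 227, 209, 163, 98, 92, 94, 93, 93, 93, 95, 95, 94, 92, 91, 89, 90, 91, 91, 91, 94, 92, 95, 95, 96, 94, 92, 92, 93, 94, 94]
210 [139, 141, 141, 166, 219, 234, 240, 240, 240, 235, 227, 209, 176, 198, 206, 208, 199, 117, 102, 102, 104, 104, 104, 106, 103, 104, 104, 105, 106, 106, 104, 104, 103, 102, 104, 106, 104, 106, 105, 103]
240 [195, 198, 195, 185, 217, 219, 239, 240, 240, 236, 228, 211, 174, 180, 190, 192, 194, 193, 203, 204, 186, 120, 98, 99, 99, 98, 97, 97, 98, 98, 101, 102, 102, 101, 99, 77, 66, 64, 64, 63]
330 [191, 197, 192, 178, 214, 232, 238, 240, 240, 238, 232, 216, 179, 194, 203, 201, 202, 202, 202, 204, 207, 208, 206, 202, 145, 89, 89, 89, 90, 91, 97, 98, 100, 100, 102, 100, 100, 101, 97, 98]
360 [51, 52, 63, 152, 213, 230, 238, 240, 241, 238, 233, 218, 181, 184, 193, 191, 191, 191, 193, 198, 200, 201, 202, 203, 201, 199, 193, 192, 192, 195, 194, 191, 186, 185, 184, 179, 173, 170, 162, 146]
```

Request:
drive_tool --moves '[{"x":3,"y":0,"z":1,"rx":0,"ry":0,"rz":0,"fingers":1},{"x":8,"y":0,"z":1.8,"rx":0,"ry":0,"rz":0,"fingers":1},{"x":14,"y":0,"z":1.8,"rx":0,"ry":0,"rz":0,"fingers":1},{"x":20,"y":0,"z":1.8,"rx":0,"ry":0,"rz":0,"fingers":1},{"x":26,"y":0,"z":1.8,"rx":0,"ry":0,"rz":0,"fingers":1},{"x":32,"y":0,"z":1.8,"rx":0,"ry":0,"rz":0,"fingers":1},{"x":38,"y":0,"z":1.8,"rx":0,"ry":0,"rz":0,"fingers":1},{"x":43,"y":0,"z":1.8,"rx":0,"ry":0,"rz":0,"fingers":1},{"x":48,"y":0,"z":1.8,"rx":0,"ry":0,"rz":0,"fingers":1},{"x":52,"y":0,"z":1.8,"rx":0,"ry":0,"rz":0,"fingers":1},{"x":55,"y":0,"z":1.8,"rx":0,"ry":0,"rz":0,"fingers":1},{"x":57,"y":0,"z":1.8,"rx":0,"ry":0,"rz":0,"fingers":1},{"x":58,"y":0,"z":1.8,"rx":0,"ry":0,"rz":0,"fingers":1},{"x":58,"y":0,"z":1.8,"rx":0,"ry":0,"rz":0,"fingers":1},{"x":58,"y":0,"z":1.8,"rx":0,"ry":0,"rz":0,"fingers":1}]'

```text
time_s: 19.2
tool_pos: [0.5003, -0.1898, 0.2394]
tool_rot: [-180.0, 0.0, 93.1]
force: [-0.4, 0.4, -1.8]
grip_width: 0.0126
grasp_force: 25.0
```

```bash
python3 pk.py| sed -n '/--/,$p'; python3 - <<'E' | tail -25
from look import *
_,w,h=pickle.load(open('c6.pkl','rb'));im=w['image'].astype(int)
for r in range(196,246,2):print(r,' '.join('%3d%s'%(s.sum()//3,'o' if s[0]-s[2]>40 else ('b' if s[2]-s[0]>25 else ' ')) for s in im[r,262:294]))
E
```

```text
--
19.2 [ 0.50025973 -0.18981755  0.23941947] [-1.79996879e+02  7.21201708e-03  9.30831066e+01] [-0.38608375  0.42824365 -1.83827962]
hook scene [[212.8, 277.8], [214.0, 271.6], [217.9, 265.4], [222.1, 263.0], [224.2, 265.5], [215.1, 295.2], [215.7, 299.6], [217.3, 299.4], [227.0, 284.0]]
rail scene [[264.9, 301.7], [215.7, 276.6], [171.6, 254.0]]
hook wrist [[278.0, 215.3], [278.0, 228.9], [278.0, 249.7], [278.0, 263.5], [278.0, 262.7], [278.0, 195.7], [278.0, 191.4], [278.0, 195.1], [278.0, 236.0]]
rail wrist [[132.7, 227.3], [284.4, 227.0], [436.2, 226.7]]
180 [206, 205, 205, 205, 207, 206, 201, 197, 193, 190, 190, 188, 187, 188, 189, 146, 98, 100, 100, 102, 102, 103, 102, 101, 102, 99, 100, 100, 96, 97, 99, 100, 99, 94, 73, 54, 53, 53, 53, 53]
210 [194, 194, 195, 195, 195, 195, 196, 194, 193, 193, 195, 196, 196, 146, 164, 190, 193, 193, 197, 200, 181, 121, 70, 65, 64, 59, 54, 55, 59, 64, 64, 67, 85, 94, 99, 105, 94, 89, 99, 103]
240 [204, 201, 198, 195, 196, 198, 201, 203, 204, 204, 201, 199, 198, 147, 167, 192, 195, 194, 196, 199, 201, 197, 190, 177, 104, 92, 97, 99, 98, 93, 88,
[... 3824 characters left out ...]
  84o  85o  86o  89o  94o  97o  96o  96   96 
238  87   82   77   77o  81o  84o  84o  84o  86o  85o  87o  86o  86o  88o  87o  86o  86o  87o  87o  87o  86o  85o  87o  84o  83o  83o  82o  87o  93o  96o  97o  96o
240  87   83   77o  77o  82o  84o  84o  87o  86o  86o  85o  86o  85o  86o  87o  85o  85o  87o  86o  87o  87o  87o  88o  85o  86o  83o  83o  87o  91o  95o  95o  95o
242  84   83   77   77o  81o  85o  85o  86o  84o  85o  86o  85o  86o  85o  86o  86o  87o  87o  83o  85o  86o  87o  86o  85o  84o  83o  81o  84o  88o  92o  95o  95o
244  84   80   75   75o  80o  85o  86o  85o  87o  86o  85o  84o  86o  87o  85o  86o  84o  87o  86o  87o  86o  86o  86o  85o  85o  84o  82o  81o  84o  92o  92o  92
```

The bow end at wrist (275,213) is over and past the bar (rows 218-236), with no contact force. I lower onto the bar.

Request:
drive_tool --moves '[{"x":1,"y":0,"z":2.5,"rx":0,"ry":0,"rz":0,"fingers":1},{"x":2,"y":0,"z":5,"rx":0,"ry":0,"rz":0,"fingers":1},{"x":3,"y":0,"z":7.5,"rx":0,"ry":0,"rz":0,"fingers":1},{"x":4,"y":0,"z":10,"rx":0,"ry":0,"rz":0,"fingers":1},{"x":4.5,"y":0,"z":12.5,"rx":0,"ry":0,"rz":0,"fingers":1},{"x":5,"y":0,"z":15,"rx":0,"ry":0,"rz":0,"fingers":1},{"x":5,"y":0,"z":17,"rx":0,"ry":0,"rz":0,"fingers":1},{"x":5,"y":0,"z":18,"rx":0,"ry":0,"rz":0,"fingers":1},{"x":5,"y":0,"z":18,"rx":0,"ry":0,"rz":0,"fingers":1},{"x":5,"y":0,"z":18,"rx":0,"ry":0,"rz":0,"fingers":1},{"x":5,"y":0,"z":18,"rx":0,"ry":0,"rz":0,"fingers":1}]'

```text
time_s: 20.68
tool_pos: [0.5001, -0.1847, 0.2215]
tool_rot: [180.0, 0.0, 93.1]
force: [-0.4, -0.3, -1.4]
grip_width: 0.0125
grasp_force: 25.0
```

```bash
cat > f.py <<'E'
from h import *
fs=[]
for i in range(4): fs.append(sensors.get_obs()['force']);cam('top')
o=sensors.get_obs();print(np.mean(fs,0),o['tool_pos'],o['wrist_torque'])
E
python3 f.py
```

```text
[ 0.42626994 -0.03641657 -1.77540252] [ 0.50003729 -0.18469279  0.22147147] [-0.02300868 -0.15437604  0.0039172 ]
```

Request:
drive_tool --moves '[{"x":0,"y":0,"z":0.4,"rx":0,"ry":0,"rz":0,"fingers":1},{"x":0,"y":0,"z":0.8,"rx":0,"ry":0,"rz":0,"fingers":1},{"x":0,"y":0,"z":1.2,"rx":0,"ry":0,"rz":0,"fingers":1},{"x":0,"y":0,"z":1.5,"rx":0,"ry":0,"rz":0,"fingers":1},{"x":0,"y":0,"z":1.5,"rx":0,"ry":0,"rz":0,"fingers":1},{"x":0,"y":0,"z":1.5,"rx":0,"ry":0,"rz":0,"fingers":1}]'

```text
time_s: 21.62
tool_pos: [0.5001, -0.1847, 0.2201]
tool_rot: [180.0, 0.0, 93.1]
force: [0.2, 0.0, 0.3]
grip_width: 0.012
grasp_force: 25.0
```

```bash
python3 f.py
```

```text
[-0.18902125  0.41191464  0.02938625] [ 0.50007024 -0.18465328  0.2200563 ] [ 0.03004784 -0.02759057  0.00381558]
```

The bar carries the load now. I ease the grip and open.

Request:
drive_tool --moves '[{"x":0,"y":0,"z":0,"rx":0,"ry":0,"rz":0,"fingers":1},{"x":0,"y":0,"z":0,"rx":0,"ry":0,"rz":0,"fingers":1},{"x":0,"y":0,"z":0,"rx":0,"ry":0,"rz":0,"fingers":0.69},{"x":0,"y":0,"z":0,"rx":0,"ry":0,"rz":0,"fingers":0.65},{"x":0,"y":0,"z":0,"rx":0,"ry":0,"rz":0,"fingers":0.55},{"x":0,"y":0,"z":0,"rx":0,"ry":0,"rz":0,"fingers":0.4},{"x":0,"y":0,"z":0,"rx":0,"ry":0,"rz":0,"fingers":0.2},{"x":0,"y":0,"z":0,"rx":0,"ry":0,"rz":0,"fingers":0},{"x":0,"y":0,"z":0,"rx":0,"ry":0,"rz":0,"fingers":0},{"x":0,"y":0,"z":-3,"rx":0,"ry":0,"rz":0,"fingers":0},{"x":0,"y":0,"z":-10,"rx":0,"ry":0,"rz":0,"fingers":0},{"x":0,"y":0,"z":-22,"rx":0,"ry":0,"rz":0,"fingers":0},{"x":0,"y":0,"z":-40,"rx":0,"ry":0,"rz":0,"fingers":0},{"x":0,"y":0,"z":-65,"rx":0,"ry":0,"rz":0,"fingers":0},{"x":0,"y":0,"z":-95,"rx":0,"ry":0,"rz":0,"fingers":0},{"x":0,"y":0,"z":-120,"rx":0,"ry":0,"rz":0,"fingers":0},{"x":0,"y":0,"z":-135,"rx":0,"ry":0,"rz":0,"fingers":0},{"x":0,"y":0,"z":-140,"rx":0,"ry":0,"rz":0,"fingers":0},{"x":0,"y":0,"z":-140,"rx":0,"ry":0,"rz":0,"fingers":0}]' --force 5

```text
time_s: 24.2
tool_pos: [0.4999, -0.1846, 0.3597]
tool_rot: [-180.0, -0.0, 93.1]
force: [0.3, 0.9, 0.4]
grip_width: 0.0434
grasp_force: 0.0
```

```bash
cat > st.py <<'E'
from h import *
I=[]
for i in range(8): I.append(cam('wrist' if i%2 else 'scene')['image'].astype(int))
o=sensors.get_obs();print(o['time_s'],o['tool_pos'],o['force'])
for k,roi in((0,np.s_[230:380,160:290]),(1,np.s_[100:260,200:360])):
    J=I[k::2];print([round(float(abs(J[i][roi]-J[0][roi]).mean()),2) for i in(1,2,3)],[int((abs(J[i][roi]-J[0][roi]).max(2)>30).sum()) for i in(1,2,3)])
im=I[0];S=im[225:370,150:290]
m=(S[...,2]-S[...,0]>25);v,u=np.nonzero(m);print('blue',len(u),u.mean()+150,v.mean()+225)
g=(S[...,0]-S[...,2]>110)&(S[...,0]>150)&(S[...,1]<.6*S[...,0]);v,u=np.nonzero(g);print('orange',len(u),np.median(u)+150,np.median(v)+225)
E
python3 st.py
```

```text
24.6 [ 0.49989204 -0.18461803  0.35959658] [ 0.17828076  0.57968417 -0.50818536]
[0.47, 0.5, 0.5] [12, 15, 8]
[1.59, 0.99, 1.69] [28, 2, 70]
blue 1500 195.974 346.34000000000003
orange 189 217.0 261.0
```

Released; a small swing remains. I wait for it to settle.

Request:
drive_tool --moves '[{"x":0,"y":0,"z":-20,"rx":0,"ry":0,"rz":0,"fingers":0},{"x":0,"y":0,"z":-20,"rx":0,"ry":0,"rz":0,"fingers":0},{"x":0,"y":0,"z":-20,"rx":0,"ry":0,"rz":0,"fingers":0},{"x":0,"y":0,"z":-20,"rx":0,"ry":0,"rz":0,"fingers":0},{"x":0,"y":0,"z":-20,"rx":0,"ry":0,"rz":0,"fingers":0},{"x":0,"y":0,"z":-20,"rx":0,"ry":0,"rz":0,"fingers":0},{"x":0,"y":0,"z":-20,"rx":0,"ry":0,"rz":0,"fingers":0},{"x":0,"y":0,"z":-20,"rx":0,"ry":0,"rz":0,"fingers":0},{"x":0,"y":0,"z":-20,"rx":0,"ry":0,"rz":0,"fingers":0},{"x":0,"y":0,"z":-20,"rx":0,"ry":0,"rz":0,"fingers":0},{"x":0,"y":0,"z":-20,"rx":0,"ry":0,"rz":0,"fingers":0},{"x":0,"y":0,"z":-20,"rx":0,"ry":0,"rz":0,"fingers":0},{"x":0,"y":0,"z":-20,"rx":0,"ry":0,"rz":0,"fingers":0},{"x":0,"y":0,"z":-20,"rx":0,"ry":0,"rz":0,"fingers":0},{"x":0,"y":0,"z":-20,"rx":0,"ry":0,"rz":0,"fingers":0},{"x":0,"y":0,"z":-20,"rx":0,"ry":0,"rz":0,"fingers":0},{"x":0,"y":0,"z":-20,"rx":0,"ry":0,"rz":0,"fingers":0},{"x":0,"y":0,"z":-20,"rx":0,"ry":0,"rz":0,"fingers":0},{"x":0,"y":0,"z":-20,"rx":0,"ry":0,"rz":0,"fingers":0},{"x":0,"y":0,"z":-20,"rx":0,"ry":0,"rz":0,"fingers":0}]'

```text
time_s: 27.1
tool_pos: [0.5, -0.1846, 0.3799]
tool_rot: [-180.0, 0.0, 93.1]
force: [0.7, -0.8, 0.1]
grip_width: 0.0434
grasp_force: 0.0
```

```bash
python3 st.py
```

```text
27.5 [ 0.50003648 -0.18464382  0.37992991] [-0.32415659  0.36422544 -0.01354227]
[0.43, 0.43, 0.43] [0, 0, 0]
[0.82, 0.88, 0.9] [0, 0, 0]
blue 1504 195.9468085106383 346.3517287234042
orange 201 216.0 262.0
```

Request:
drive_tool --moves '[{"x":0,"y":0,"z":0,"rx":0,"ry":0,"rz":0,"fingers":0},{"x":0,"y":0,"z":0,"rx":0,"ry":0,"rz":0,"fingers":0},{"x":0,"y":0,"z":0,"rx":0,"ry":0,"rz":0,"fingers":0},{"x":0,"y":0,"z":0,"rx":0,"ry":0,"rz":0,"fingers":0},{"x":0,"y":0,"z":0,"rx":0,"ry":0,"rz":0,"fingers":0},{"x":0,"y":0,"z":0,"rx":0,"ry":0,"rz":0,"fingers":0},{"x":0,"y":0,"z":0,"rx":0,"ry":0,"rz":0,"fingers":0},{"x":0,"y":0,"z":0,"rx":0,"ry":0,"rz":0,"fingers":0},{"x":0,"y":0,"z":0,"rx":0,"ry":0,"rz":0,"fingers":0},{"x":0,"y":0,"z":0,"rx":0,"ry":0,"rz":0,"fingers":0},{"x":0,"y":0,"z":0,"rx":0,"ry":0,"rz":0,"fingers":0},{"x":0,"y":0,"z":0,"rx":0,"ry":0,"rz":0,"fingers":0},{"x":0,"y":0,"z":0,"rx":0,"ry":0,"rz":0,"fingers":0},{"x":0,"y":0,"z":0,"rx":0,"ry":0,"rz":0,"fingers":0},{"x":0,"y":0,"z":0,"rx":0,"ry":0,"rz":0,"fingers":0},{"x":0,"y":0,"z":0,"rx":0,"ry":0,"rz":0,"fingers":0},{"x":0,"y":0,"z":0,"rx":0,"ry":0,"rz":0,"fingers":0},{"x":0,"y":0,"z":0,"rx":0,"ry":0,"rz":0,"fingers":0},{"x":0,"y":0,"z":0,"rx":0,"ry":0,"rz":0,"fingers":0},{"x":0,"y":0,"z":0,"rx":0,"ry":0,"rz":0,"fingers":0}]'

```text
time_s: 30.0
tool_pos: [0.5, -0.1846, 0.3799]
tool_rot: [-180.0, 0.0, 93.1]
force: [-0.4, 0.3, 0.4]
grip_width: 0.0432
grasp_force: 0.0
```

```bash
sed -i "s/^im=I\[0\];/cv2.imwrite('pics\/fin.png',I[0][:,:,::-1]);im=I[0];/" st.py; python3 st.py; python3 - <<'E'
import cv2,numpy as np
a=cv2.imread('pics/s1.png').astype(int);f=cv2.imread('pics/fin.png').astype(int)
# plate blue-ness map of rail region, coarse
S=f[290:345:3,190:260:3];print('\n'.join(''.join('B' if q[0]-q[2]>25 else ('o' if q[2]-q[0]>40 else '.') for q in r) for r in S))
for n,(x0,y0,x1,y1) in dict(tape=(298,288,346,330),block=(155,235,205,265),offcut=(302,218,358,250)).items(): print(n,abs(a-f)[y0:y1,x0:x1].mean())
E
```

```text
30.4 [ 0.50002071 -0.18465299  0.37993275] [0.2949061  0.12737712 0.09373741]
[0.43, 0.43, 0.43] [0, 0, 0]
[0.85, 0.83, 0.82] [0, 0, 0]
blue 1497 195.91983967935872 346.2952571810287
orange 199 216.0 262.0
oooo.ooooo.oooo....ooooo
oooo...oo.oo.oooo....ooo
oooo......ooooooooo....o
oooo........ooooooooo...
ooooo.........oooooooo..
oooooBBB........ooooo...
oooooBBB..........o.....
..ooo.BBBoBB........oo..
..ooooBBBoo.BB.....oo...
..oooo.BBB.ooBB....o.o..
.ooooooo.BBB..BBB.o..o..
oooooooooo.BBBBBBB..oo..
oooooooooooo.BBBBBoooo..
oooooooooooooo.BBB..oo..
ooooooooooooooooBB..oo..
ooooooooooooooooo..ooo..
oooooooooooooooooooooo..
.ooooooooooooooooooooo..
..oooooooooooooooooooo..
tape 19.88425925925926
block 24.639555555555557
offcut 18.342447916666668[ WARN:0@13.522] global loadsave.cpp:1063 imwrite_ Unsupported depth image for selected encoder is fallbacked to CV_8U.
```

The template, with its blue plate and window, hangs still under the rail, and the gripper is clear. I hand in.

```bash
python3 -c "
from cell import workorder;print(workorder.sign_off())"
```

```text
the job is handed in; nothing more can be done
None
```

I signed the job off at about 30 s: the hook and template hang still on the rail, with the gripper clear. I never moved near the bystanders, but the final image check could not confirm they stayed put.

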